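# Clamp the row of mould inserts and drop the latch bar into its keeper

### The job

The three mould inserts in the clamping tray are loose. Lift the latch bar by its ball knob, use it to slide the pressure plate up so that the row closes and the spring pad gives a little, carry the bar over the near lip of the keeper and let its tooth drop fully into the keeper's notch, so that the row stays clamped when you let go. Do it gently, feeling for the notch: do not ram or press hard on the keeper, do not crush the inserts, and leave the other things on the bench alone.

Things in the scene. Friction and masses are not known exactly. Their poses are not given: they have to be found in the camera images.
- tray: aluminium clamping tray screwed to the bench, base plate 250 x 120 x 10 mm; origin at the centre of its underside, z up, x the direction in which the pressure plate closes. A channel 47 mm wide (walls 25 mm high, centre line y = +15 mm) holds three inserts between the pressure plate (-x side) and the spring pad (+x end). The latch bar runs beside it on the line y = -35 mm
- pad_face (a point): where the face of the steel spring pad at the channel's far end is at rest (tray x +80, y +15, z 30 mm); fixed to the tray. The pad gives way along +x by up to 22 mm to a hard stop; its spring starts at about 4 N and gains 0.45 N per mm, and pushes the row and plate back
- slot_middle (a point): middle of the slot in which the keeper is clamped (tray x +82, y -35, z 10 mm). The middle of the keeper's notch stands up to 7 mm before or beyond this point along x; how far is not measured, it must be seen or felt. The keeper does not shift under load
- bar_line (a point): point on the tray under the bar's line (tray x 0, y -35, z 10 mm). The dark steel keeper stands on this line, 20 mm wide; along +x it has a near lip 14 mm long, a notch 16 mm long and a far lip 10 mm long; lip tops 55 mm, notch bottom 42 mm above the bench
- plate (a joint): slide of the steel pressure plate along the tray's +x: 0 m fully back, grows as it closes, at most 0.095; 1 N friction, stays where left. Its pushing face is at tray x = -73 mm + value; the closed row meets the pad at about 0.065. The tooth is over x = +7 mm + value: mid-notch at 0.075 plus the keeper's unknown shift (-0.007 to 0.007), with 3 mm of play either way
- latch_bar (a joint): hinge of the gravity latch bar on the pressure plate: 0 rad = level, down on its stop (also when fully in the notch), grows to 0.8 as the nose is raised; falls by its weight (1.3 N). Hinge pin along tray y, at tray x = -93 mm + plate value, y = -35 mm, 44 mm above the bench. Reads about 0.11 with the tooth lying on a lip, needs over 0.12 to pass; when down it butts against the near lip
- latch_tooth: the tooth under the bar's nose, 10 x 10 x 14 mm, fixed to the bar; this origin lies at the bar's hinge pin, x along the bar; the tooth is 95 to 105 mm ahead of it, from 0 to 14 mm above the pin's height, so with the bar down its underside is 44 mm above the bench
- knob (a point): centre of the black ball knob, 20 mm in diameter, on an 8 mm stem upright on the latch bar: 70 mm ahead of the hinge pin and 50 mm above it (94 mm above the bench with the bar down; the bar's top edge below it is at 70 mm). It tilts with the bar, so a firm grip should tilt along; pushed forward here, the bar is also pressed down and must be held up.
- row_0: loose steel-grey mould insert with toothed top, nearest to the pressure plate: 44 mm across the channel, 29 mm along it, 47 mm high, about 0.15 kg; origin at the centre of its underside, which lies on the tray's base plate 10 mm above the bench
- row_1: the middle insert of the row, same size
- row_2: the insert of the row nearest to the spring pad, same size
- oil_bottle: bystander: dark bottle, 42 mm in diameter, 69 mm high, origin at the centre of its underside, right of the tray. Farther right, beyond it, a fixed steel riser (rack) 0.38 m high stands on the bench, its near left leg at about x 0.5, y -0.45 m in the room's frame: bring the arm in round its front
- hex_key: bystander: hexagon key, 83 x 27 x 5 mm, lying, origin at the centre of its underside
- loupe: bystander: black eye loupe, 42 mm in diameter, 21 mm high, origin at the centre of its underside

How it is judged:
By the outcome, as a careful person would: the job done as asked, in the order asked, and still so for the second after the job is handed in, with the robot touching nothing.
It also fails if it takes over 72 s, if anything falls off the work surface, if the arm or the gripper's body presses on something with over 40 N, if the wrist force passes 120 N, or if a joint passes its speed limit or range.

### The arm

A 6-joint arm with a two-finger parallel gripper is mounted at the origin on a cart in front of the work surface, level with it; the furniture and walls round the work are solid. World frame = base frame: x ahead of the robot, y to its left, z up, the work surface at z = 0. Lengths are in m, angles in rad, forces in N, time in s.
With the tool pointing down it reaches from about 0.25 to 0.775 m from the base axis. Payload 4 kg.
Tool frame: the origin (TCP) lies midway between the tips of the shut fingers; the grasp point (between the pads) lies 19 mm behind it (manip.hold_point_z is the distance from the TCP to the grasp point, in m); z points along the fingers, y is the line along which they close (so a half turn about z gives the same grasp; the last joint's range is limited). The gripper opens to 94 mm and grips with 3 to 60 N. Pads are 16 mm wide; open, the fingers measure 119 mm over their backs; the gripper's body (75 mm by 177 mm) begins 78 mm behind the grasp point.
Start: joints at [1.212, 0.087, 1.371, -0, 1.684, -0.103], TCP at [0.139, 0.532, 0.206] pointing down, gripper open.
Joint ranges: [-3.1, 3.1], [-0.76, 2.03], [0.27, 2.55], [-1.08, 4.22], [0.17, 2.65], [-2.57, 2.57]. Speed limits (rad/s): [2.79, 2.79, 3.14, 3.14, 3.14, 3.14].

### API

Orientations are given as [roll, pitch, yaw] about the fixed x, y, z axes, in that order (R = Rz(yaw) Ry(pitch) Rx(roll)).
In Python, from bench import manip gives the robot as it stands.
- The arm moves only by the tool play_rows, never from a script. Its arguments are lists of equal length, an entry for each row: "angular": the turn, a rotation vector about the tool's x, y, z scaled (see below), a list of three; "offset": the shift along the tool's x, y, z scaled (see below), a list of three; "gripper": the closure, from -1 (fully open) to 1 (shut). In form: {"angular": [[rx, ry, rz], ...], "offset": [[dx, dy, dz], ...], "gripper": [gripper, ...]}. A call has 1 to 5 rows; each row is the pose to reach, as a shift and turn from the pose commanded when the call began, along the tool's axes at that moment, turning the shorter way round; what a row does not reach only later rows make up. The controller multiplies each number of a shift by 800 mm and each number of a turn by 180 degrees. A row lasts 1/10 s, in which the tool goes at most 50 mm and 8.59 degrees, less where a joint would pass 70% of its speed; a pose out of reach is approached as far as the arm can. A call with a number of a shift or a turn outside -1 to 1 is refused whole. A call with a gripper value outside its range is refused whole. The fingers move at their own pace and stop on an object; "force" is the grip in N (left out, the last holds). Time passes only in rows, so rows that repeat a pose let the fingers close. It gives the time, the measured TCP pose, the force, the opening and the grip force at its end, in the units of the state.
- manip.get_state(): the state, without advancing time (a new reading comes with each control period).
- manip.get_image(name): name is "scene" or "top"; returns a dict with "color" (400x640x3 uint8, red, green, blue), "z_map" (400x640 float32, m along the optical axis (not along the pixel's ray), 0 where there is no reading), "fx", "fy", "cx", "cy" (pixels), "rvec" (rotation vector, rad) and "tvec" (3), from world to camera coordinates, as OpenCV has them. Camera axes: x right, y down, z forward; pixel columns grow to the right and rows downward; lengths in m; the calibration is good to about 2 mm. A picture is of the moment at which its call begins.
- manip.sign_off(): hands the job in; it is judged then, once.
Trained networks look in the newest picture that a camera, given by its name, has taken for a name from the list of things; names that differ only in an ending like _2 or _b are one class to them, and where a whole thing is asked for, a point or a joint stands for the part that bears it (a point fixed in the world has none). Each returns a list of dicts, best first, with "p" (0 to 1); they miss things now and then, are a little off and sometimes report something else, mostly with a low value. They report only what shows in the picture. A call takes as long as a camera call.
- manip.search_frame(label, camera): "bbox" ([left, top, width, height] in pixels, round what is visible of it).
- manip.regions_of(label, camera): "mask" (400x640 bool, what is visible of it) and "bbox" ([left, top, width, height] in pixels, round what is visible of it).
The state is a dict: "clock": time; "q": joint angles; "joint_vel": joint speeds; "joint_torque": joint torques, N m; "eef_pos": TCP position; "tool_rot": TCP orientation; "force": force on the tool from outside, world axes, zero at the start; "wrist_torque": the same for the moment, N m; "grip_width": opening from 0.0 (shut) to 1.0 (fully open); "grip_force": force on a finger pad.
Only numpy, scipy, OpenCV 4.12 (cv2) and the standard library are available. Lean on these libraries where they do the work, as an engineer would, in place of code of your own. Each camera call takes 0.05 s, during which the arm holds its last target. There are 200 camera calls.

## Working session

There is one attempt and no reset: what is moved stays moved. The work goes in short steps, Python scripts to look and compute and a tool call to move; the robot and the scene stay as the last step left them, time stands still between calls to the robot, and variables do not carry over. Pictures are saved under pics/ and viewed, at most 10 in all, crops included, and the job is handed in when it is done.

Besides the shell and the picture viewer there is one more tool, called after "Request:" as a command line: name --argument value ..., lists and objects as JSON in quotes. play_rows: Moves the arm, as the interface text tells. Shifts and turns lie within -1 to 1; 1 stands for 800 mm of shift or 180 degrees of turn. Its arguments: {"type":"object","properties":{"angular":{"type":"array"},"offset":{"type":"array"},"gripper":{"type":"array"},"force":{"type":"number"}},"required":["angular","offset","gripper"]}

```bash
mkdir -p pics && cat > h.py <<'E'
from bench import manip
import numpy as np, cv2
from scipy.spatial.transform import Rotation as R
def world(im,u,v,z=None):
    """pixels -> world, z: depth"""
    u=np.asarray(u,float);v=np.asarray(v,float)
    c=np.stack([(u-im['cx'])/im['fx']*z,(v-im['cy'])/im['fy']*z,z],-1)
    M=cv2.Rodrigues(np.array(im['rvec'],float))[0]
    return (c-np.array(im['tvec']).ravel())@M
def cloud(im,mask=None):
    d=im['z_map']; m=d>0
    if mask is not None: m&=mask
    v,u=np.nonzero(m); return world(im,u,v,d[v,u]),u,v
def proj(im,P):
    return cv2.projectPoints(np.atleast_2d(P).astype(float),np.array(im['rvec'],float),np.array(im['tvec'],float),np.array([[im['fx'],0,im['cx']],[0,im['fy'],im['cy']],[0,0,1.]]),None)[0][:,0]
def save(im,n,box=None,s=1):
    a=im['color'][...,::-1]
    if box: l,t,w,h=box; a=a[t:t+h,l:l+w]
    cv2.imwrite('pics/'+n,cv2.resize(a,None,fx=s,fy=s,interpolation=cv2.INTER_CUBIC))
E
python3 - <<'E'
from h import *
a=manip.get_image('scene');b=manip.get_image('top')
save(a,'s0.png');save(b,'t0.png')
for n,im in(('scene',a),('top',b)):
    M=cv2.Rodrigues(np.array(im['rvec'],float))[0];print(n,im['fx'],-M.T@np.array(im['tvec']).ravel(),M[2])
    for l in['tray','plate','latch_bar','knob','row_0','oil_bottle','hex_key','loupe']:
        for r in manip.regions_of(l,n)[:1]:
            P,_,_=cloud(im,r['mask']);print(l,round(r['p'],2),r['bbox'],np.median(P,0).round(3),P.max(0).round(3))
print(manip.get_state(),manip.hold_point_z)
E
```

```text
scene 449.3458977791775 [ 0.2140421  -0.70858101  0.60438657] [ 0.3978747   0.69673688 -0.59686971]
tray 0.97 [283.0, 227.2, 144.8, 91.9] [ 0.506 -0.264  0.013] [ 0.705 -0.158  0.212]
plate 0.97 [294.2, 241.3, 80.7, 50.9] [ 0.476 -0.265  0.051] [ 0.577 -0.194  0.105]
latch_bar 0.79 [314.9, 242.1, 63.0, 51.8] [ 0.528 -0.272  0.067] [ 0.598 -0.215  0.105]
knob 0.69 [316.5, 241.1, 57.4, 52.8] [ 0.52  -0.272  0.068] [ 0.577 -0.238  0.105]
row_0 0.77 [349.6, 232.5, 28.5, 22.3] [ 0.586 -0.222  0.053] [ 0.633 -0.144  0.102]
oil_bottle 0.77 [349.8, 286.7, 24.8, 41.8] [ 0.502 -0.339  0.039] [ 0.558 -0.279  0.162]
hex_key 0.26 [317.9, 242.0, 61.0, 48.8] [ 0.525 -0.272  0.068] [ 0.597 -0.238  0.105]
loupe 0.46 [319.0, 160.1, 19.1, 19.1] [0.673 0.059 0.016] [0.695 0.1   0.021]
top 457.561243408959 [ 0.46307042 -0.10090334  1.04805348] [ 0.09771584  0.00328621 -0.99520893]
tray 0.65 [353.0, 138.2, 58.2, 114.4] [ 0.538 -0.236  0.012] [ 0.697 -0.166  0.106]
plate 0.94 [368.8, 183.3, 40.9, 64.3] [ 0.476 -0.247  0.051] [ 0.579 -0.198  0.106]
latch_bar 0.88 [401.0, 183.5, 7.7, 58.7] [ 0.528 -0.267  0.
[... 353 characters left out ...]
 -0.305  0.009]
{'clock': 0.9, 'q': array([ 1.21187386e+00,  8.72140622e-02,  1.37066388e+00, -9.71591362e-06,
        1.68360892e+00, -1.03082507e-01]), 'joint_vel': array([-0.0009017 , -0.00010331,  0.00093108,  0.00102446,  0.00192558,
       -0.00031234]), 'joint_torque': array([-5.66929120e-04, -3.40030217e+01, -3.02603531e+01,  7.19236932e-02,
        2.35858565e-02,  5.84717554e-07]), 'eef_pos': array([0.13919098, 0.53212665, 0.20551653]), 'tool_rot': array([3.14148841e+00, 2.04889956e-05, 2.88575160e+00]), 'force': array([-0.71208089, -0.11499672, -0.83576354]), 'wrist_torque': array([-0.02097878,  0.02734021,  0.03484043]), 'grip_force': 0.0, 'grip_width': 1.0035789960324168} 0.0188
```

View pics/s0.png

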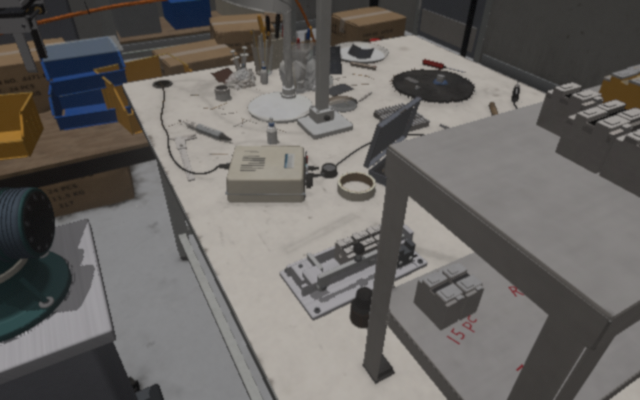

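View pics/t0.png

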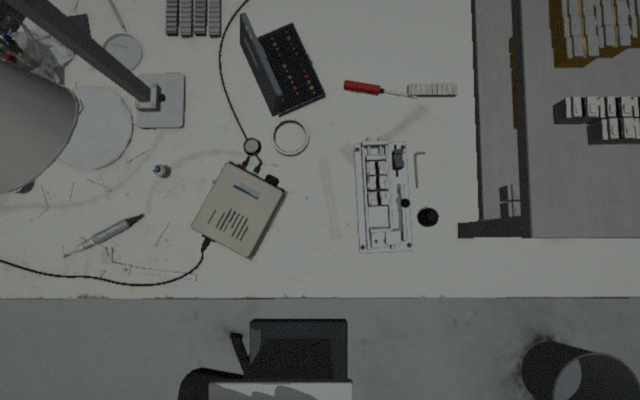

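The top view shows the tray at about (355–412, 138–252), closing away from the robot (up in the image). The knob is at (404, 203), the keeper near (398, 158), the bottle at (428, 217) and the hex key at (418, 170). I'll work out precise poses next.

```bash
python3 - <<'E'
from h import *
im=manip.get_image('top')
save(im,'t1.png',(340,128,110,130),4.5)
P,u,v=cloud(im)
box=(u>345)&(u<416)&(v>130)&(v<260)
g=im['color'].mean(2)
# tray outline by height
m=np.zeros(g.shape,np.uint8); s=box&(P[:,2]>.0055); m[v[s],u[s]]=1
n,lab,st,_=cv2.connectedComponentsWithStats(m); k=1+np.argmax(st[1:,4]); print(st[k])
s2=box&(P[:,2]>.006)&(P[:,2]<.0135)
r=cv2.minAreaRect((P[s2][:,:2]*1000).astype(np.float32)); print('rect mm',r, s2.sum(), np.median(P[s2][:,2]))
s3=box&(u>394)&(v<250)&(P[:,2]>.03)
for row in range(140,250,2):
    q=s3&(v==row)
    if q.any(): print(row,[(int(a),*(p*1000).round().astype(int)) for a,p in zip(u[q],P[q])][:6])
E
```

```text
[ 354  137   59  117 5748]
rect mm ((556.530517578125, -237.660888671875), (256.93426513671875, 145.50015258789062), 2.7865378856658936) 2629 0.009337502845445642
150 [(395, np.int64(661), np.int64(-254), np.int64(51)), (396, np.int64(660), np.int64(-256), np.int64(55)), (397, np.int64(660), np.int64(-258), np.int64(56)), (398, np.int64(660), np.int64(-260), np.int64(55)), (399, np.int64(660), np.int64(-263), np.int64(53)), (400, np.int64(660), np.int64(-265), np.int64(55))]
152 [(395, np.int64(656), np.int64(-254), np.int64(54)), (396, np.int64(655), np.int64(-256), np.int64(55)), (397, np.int64(655), np.int64(-258), np.int64(57)), (398, np.int64(655), np.int64(-260), np.int64(59)), (399, np.int64(656), np.int64(-263), np.int64(51)), (400, np.int64(655), np.int64(-265), np.int64(55))]
154 [(395, np.int64(652), np.int64(-254), np.int64(52)), (396, np.int64(652), np.int64(-257), np.int64(49)), (397, np.int64(652), np.int64(-259), np.int64(50)), (398, np.int64(652), np.int64(-261), np.int64(49)), (399, np.int64(652), np.int64(-263), np.int64(51)), (400, np.int64(652), np.int64(-266), n
[... 9651 characters left out ...]
np.int64(55)), (400, np.int64(463), np.int64(-262), np.int64(49))]
242 [(395, np.int64(458), np.int64(-251), np.int64(51)), (396, np.int64(458), np.int64(-252), np.int64(58)), (397, np.int64(458), np.int64(-256), np.int64(49)), (398, np.int64(458), np.int64(-257), np.int64(53)), (399, np.int64(458), np.int64(-260), np.int64(49)), (400, np.int64(458), np.int64(-262), np.int64(49))]
244 [(395, np.int64(454), np.int64(-251), np.int64(47)), (396, np.int64(454), np.int64(-253), np.int64(51)), (397, np.int64(454), np.int64(-255), np.int64(50)), (398, np.int64(454), np.int64(-258), np.int64(49)), (399, np.int64(454), np.int64(-260), np.int64(47)), (400, np.int64(454), np.int64(-261), np.int64(57))]
```

View pics/t1.png

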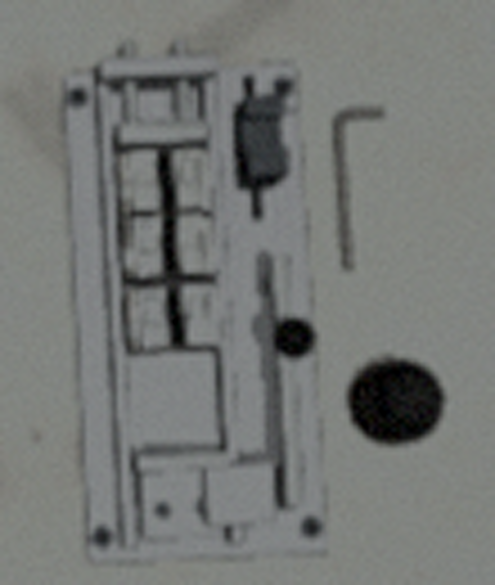

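The crop clearly shows the tray's four screws, the knob on its stem, the keeper with its notch, and the gaps between the inserts. The screws at crop (77,97), (285,87), (102,537) and (311,527) give the tray pose.

```bash
python3 - <<'E'
from h import *
from scipy.optimize import least_squares
im=manip.get_image('top')
s=np.array([[77,97],[285,87],[102,537],[311,527]])/4.5+[340,128]-.4
M=cv2.Rodrigues(np.array(im['rvec'],float))[0]; C=-M.T@np.array(im['tvec']).ravel()
def onz(u,v,z):
    d=M.T@np.array([(u-im['cx'])/im['fx'],(v-im['cy'])/im['fy'],1]); return C+d*(z-C[2])/d[2]
W=np.array([onz(*p,.01) for p in s]);c=W.mean(0)
d=W[0]+W[1]-W[2]-W[3];e=W[0]+W[2]-W[1]-W[3]
yaw=np.arctan2(d[1],d[0]);print('c',c,'yaw deg',np.degrees([yaw,np.arctan2(-e[0],e[1])]),np.hypot(*d[:2])/2,np.hypot(*e[:2])/2)
A=np.array([[np.cos(yaw),-np.sin(yaw)],[np.sin(yaw),np.cos(yaw)]])
P,u,v=cloud(im)
T=(P[:,:2]-c[:2])@A
k=(P[:,2]>.088)&(np.abs(T[:,1]+.035)<.02)&(np.abs(T[:,0])<.08)&(u>395)
q=np.c_[T[k],P[k,2]]
f=least_squares(lambda x:np.linalg.norm(q-x,axis=1)-.01,[*q.mean(0)[:2],.094],loss='soft_l1',f_scale=.002);print('knob tray',f.x,'world',A@f.x[:2]+c[:2],k.sum())
b=(P[:,2]>.062)&(P[:,2]<.075)&(np.abs(T[:,1]+.035)<.012)&(T[:,0]<.03);print('bar',np.polyfit(T[b,0],T[b,1],1),T[b].min(0),T[b].max(0))
kk=(np.abs(T[:,1]+.035)<.009)&(T[:,0]>.05)&(T[:,0]<.115)
for x in np.arange(.05,.115,.002):
    z=P[kk&(np.abs(T[:,0]-x)<.0015),2]; print(round(x*1000),(np.median(z)*1000).round(1) if len(z) else None,end=' ; ')
for pnt,n in(((.08,.015,.03),'pad'),((.082,-.035,.042),'slotmid')):
    print(n,A@np.array(pnt[:2])+c[:2])
E
```

```text
c [ 0.56151661 -0.23062153  0.01      ] yaw deg [2.49733693 2.64903874] 0.2239371856871015 0.10567753193768654
knob tray [-0.02397051 -0.03543551  0.09381366] world [ 0.53911289 -0.26706785] 72
bar [ 0.00630374 -0.03476581] [-0.10064978 -0.04010605] [ 0.01747393 -0.03015087]
50 8.5 ; 52 8.6 ; 54 8.9 ; 56 8.2 ; 58 24.2 ; 60 37.9 ; 62 55.1 ; 64 55.7 ; 66 55.1 ; 68 55.7 ; 70 55.0 ; 72 53.5 ; 74 52.4 ; 76 40.8 ; 78 41.3 ; 80 41.9 ; 82 41.6 ; 84 41.4 ; 86 41.5 ; 88 45.6 ; 90 50.1 ; 92 55.3 ; 94 54.7 ; 96 53.4 ; 98 53.0 ; 100 50.9 ; 102 8.7 ; 104 8.5 ; 106 9.4 ; 108 9.7 ; 110 8.5 ; 112 8.9 ; 114 8.9 ; pad [ 0.64078703 -0.21214994]
slotmid [ 0.64496378 -0.26201531]
```

```bash
cat >> h.py <<'E'
def goal(S,p,yaw,tilt=0):
    """scaled offset, angular from state S to TCP p with tool x at yaw, tilt about tool +y (nose up)"""
    R0=R.from_euler('xyz',S['tool_rot']); R1=R.from_euler('xyz',[np.pi,0,yaw])*R.from_rotvec([0,tilt,0])
    return (R0.inv().apply(np.array(p)-S['eef_pos'])/.8).round(4).tolist(),((R0.inv()*R1).as_rotvec()/np.pi).round(4).tolist()
E
python3 - <<'E'
from h import *
for n in('top','scene'):
    im=manip.get_image(n);P,u,v=cloud(im);r=np.hypot(P[:,0],P[:,1]);th=np.degrees(np.arctan2(P[:,1],P[:,0]))
    k=(P[:,2]>.07)&(P[:,2]<.9)&(r>.15)&(r<.78)&(th>-40)&(th<90)
    H={}
    for p in P[k]: H.setdefault(tuple((p[:2]//.08*.08).round(2)),[]).append(p[2])
    print(n,{k:(len(z),round(max(z),2)) for k,z in H.items() if len(z)>4})
S=manip.get_state();S=dict(S);yaw=np.radians(2.55)
tgt=np.array([.539,-.267,.16]); a0=S['eef_pos'].copy()
r0,t0=np.hypot(*a0[:2]),np.arctan2(a0[1],a0[0]);r1,t1=np.hypot(*tgt[:2]),np.arctan2(tgt[1],tgt[0])
y0=S['tool_rot'][2]
for i in range(1,6):
    f=i/5;r=r0+f*(r1-r0);t=t0+f*(t1-t0);p=[r*np.cos(t),r*np.sin(t),.206+(.17-.206)*f];y=y0+f*(yaw-y0)
    print(np.round(p,3),goal(S,p,y)); S['eef_pos']=np.array(p);S['tool_rot']=[np.pi,0,y]
E
```

```text
top {(np.float64(0.64), np.float64(0.32)): (1352, np.float64(0.45)), (np.float64(0.72), np.float64(0.0)): (190, np.float64(0.15)), (np.float64(0.72), np.float64(-0.08)): (107, np.float64(0.15)), (np.float64(0.64), np.float64(0.24)): (1513, np.float64(0.42)), (np.float64(0.64), np.float64(-0.4)): (42, np.float64(0.38)), (np.float64(0.64), np.float64(-0.48)): (689, np.float64(0.43)), (np.float64(0.56), np.float64(0.32)): (1910, np.float64(0.45)), (np.float64(0.56), np.float64(-0.48)): (4730, np.float64(0.43)), (np.float64(0.56), np.float64(0.24)): (1787, np.float64(0.42)), (np.float64(0.56), np.float64(-0.4)): (112, np.float64(0.38)), (np.float64(0.56), np.float64(-0.56)): (301, np.float64(0.42)), (np.float64(0.56), np.float64(0.08)): (54, np.float64(0.07)), (np.float64(0.48), np.float64(0.32)): (570, np.float64(0.4)), (np.float64(0.48), np.float64(-0.48)): (3315, np.float64(0.38)), (np.float64(0.56), np.float64(0.0)): (57, np.float64(0.07)), (np.float64(0.48), np.float64(-0.4)): (74, np.float64(0.38)), (np.float64(0.56), np.float64(-0.32)): (8, np.float64(0.07)), (np.float64(0.48), np
[... 1195 characters left out ...]
loat64(0.0)): (87, np.float64(0.15)), (np.float64(0.72), np.float64(-0.08)): (140, np.float64(0.15)), (np.float64(0.48), np.float64(-0.48)): (1898, np.float64(0.38)), (np.float64(0.48), np.float64(-0.32)): (183, np.float64(0.1)), (np.float64(0.56), np.float64(-0.32)): (8, np.float64(0.07)), (np.float64(0.4), np.float64(-0.32)): (9, np.float64(0.07))}
[0.321 0.459 0.199] ([-0.2434, -0.0308, 0.0084], [0.0, -0.0, 0.1809])
[0.469 0.325 0.192] ([-0.249, 0.0216, 0.009], [0.0, -0.0, 0.1809])
[0.563 0.144 0.184] ([-0.2432, 0.0749, 0.009], [0.0, -0.0, 0.1809])
[ 0.588 -0.062  0.177] ([-0.2259, 0.1267, 0.009], [0.0, -0.0, 0.1809])
[ 0.539 -0.267  0.17 ] ([-0.1975, 0.1745, 0.009], [-0.0, -0.0, 0.1809])
```

```bash
python3 - <<'E'
from h import *
im=manip.get_image('top');P,u,v=cloud(im)
for z0,z1 in((.08,.2),(.2,.36),(.36,.45)):
    for x in np.arange(.4,.8,.05):
        k=(P[:,2]>z0)&(P[:,2]<z1)&(abs(P[:,0]-x)<.025)&(P[:,1]<-.29)&(P[:,1]>-.6)
        if k.sum()>5: print(z0,round(x,2),k.sum(),P[k,1].max().round(3),np.percentile(P[k,1],95).round(3))
S=dict(manip.get_state());yaw=np.radians(2.55);y0=S['tool_rot'][2];a0=S['eef_pos']
W=[(.225,.39,.206),(.31,.23,.206),(.385,.06,.2),(.46,-.1,.19),(.539,-.267,.17)]
for i,p in enumerate(W,1):
    y=y0+i/5*(yaw-y0);print(goal(S,p,y));S['eef_pos']=np.array(p);S['tool_rot']=[np.pi,0,y]
E
```

```text
0.08 0.45 81 -0.401 -0.402
0.08 0.5 604 -0.401 -0.402
0.08 0.55 809 -0.405 -0.406
0.08 0.6 1068 -0.405 -0.406
0.08 0.65 1028 -0.404 -0.406
0.08 0.7 1012 -0.405 -0.406
0.08 0.75 1002 -0.405 -0.406
0.2 0.45 193 -0.399 -0.4
0.2 0.5 756 -0.399 -0.4
0.2 0.55 368 -0.399 -0.4
0.2 0.6 153 -0.399 -0.4
0.2 0.65 149 -0.399 -0.4
0.2 0.7 137 -0.399 -0.4
0.2 0.75 146 -0.399 -0.399
0.36 0.45 790 -0.4 -0.402
0.36 0.5 3887 -0.399 -0.401
0.36 0.55 3897 -0.399 -0.401
0.36 0.6 4210 -0.399 -0.402
0.36 0.65 3605 -0.399 -0.401
0.36 0.7 4230 -0.399 -0.402
0.36 0.75 4615 -0.399 -0.403
([-0.1488, -0.1447, -0.0007], [0.0, -0.0, 0.1809])
([-0.2189, -0.0579, -0.0], [-0.0, -0.0, 0.1809])
([-0.2258, 0.0545, 0.0075], [-0.0, -0.0, 0.1809])
([-0.1494, 0.1627, 0.0125], [0.0, -0.0, 0.1809])
([-0.0393, 0.2276, 0.025], [-0.0, -0.0, 0.1809])
```

Request:
play_rows --angular '[[0,0,0.09],[0,0,0.18],[0,0,0.18],[0,0,0.18],[0,0,0.18]]' --offset '[[-0.05,-0.05,0],[-0.1,-0.1,0],[-0.15,-0.145,0],[-0.15,-0.145,0],[-0.15,-0.145,0]]' --gripper '[0.15,0.15,0.15,0.15,0.15]' --force 20

```text
clock: 1.65
eef_pos: [0.2271, 0.388, 0.206]
tool_rot: [3.14, 0.0, 2.316]
force: [0.3, 0.8, 0.3]
grip_width: 0.605
grip_force: 0.0
```

Request:
play_rows --angular '[[0,0,0.18],[0,0,0.18],[0,0,0.18],[0,0,0.18],[0,0,0.18]]' --offset '[[-0.22,-0.058,0],[-0.22,-0.058,0],[-0.22,-0.058,0],[-0.22,-0.058,0],[-0.22,-0.058,0]]' --gripper '[0.15,0.15,0.15,0.15,0.15]'

```text
clock: 2.15
eef_pos: [0.3132, 0.2275, 0.2057]
tool_rot: [3.141, 0.0, 1.751]
force: [-0.5, 0.7, 0.5]
grip_width: 0.429
grip_force: 0.0
```

Request:
play_rows --angular '[[0,0,0.18],[0,0,0.18],[0,0,0.18],[0,0,0.18],[0,0,0.18]]' --offset '[[-0.225,0.055,0.008],[-0.225,0.055,0.008],[-0.225,0.055,0.008],[-0.225,0.055,0.008],[-0.225,0.055,0.008]]' --gripper '[0.15,0.15,0.15,0.15,0.15]'

```text
clock: 2.65
eef_pos: [0.3894, 0.0587, 0.1986]
tool_rot: [-3.141, 0.0, 1.187]
force: [-0.8, -0.6, 0.3]
grip_width: 0.428
grip_force: 0.0
```

Request:
play_rows --angular '[[0,0,0.18],[0,0,0.18],[0,0,0.18],[0,0,0.18],[0,0,0.18]]' --offset '[[-0.15,0.163,0.012],[-0.15,0.163,0.012],[-0.15,0.163,0.012],[-0.15,0.163,0.012],[-0.15,0.163,0.012]]' --gripper '[0.15,0.15,0.15,0.15,0.15]'

```text
clock: 3.15
eef_pos: [0.4659, -0.1, 0.1884]
tool_rot: [-3.14, 0.0, 0.625]
force: [-0.6, 0.4, -0.4]
grip_width: 0.424
grip_force: 0.0
```

```bash
python3 - <<'E'
from h import *
S=manip.get_state();print(S['clock'],S['eef_pos'],S['tool_rot'],S['q'],S['grip_width'],S['force'])
y=np.radians(2.55)
print(goal(S,(.539,-.267,.17),y))
E
```

```text
3.15 [ 0.46585499 -0.09997506  0.1884034 ] [-3.13980520e+00  4.34411392e-04  6.24844218e-01] [-3.30973940e-01 -7.23910358e-02  1.56506344e+00  6.78594729e-04
  1.65063083e+00  6.15032096e-01] 0.4238036293979928 [-0.60188266  0.36686405 -0.39041676]
([-0.048, 0.2229, 0.0226], [-0.0005, 0.0003, 0.1847])
```

Request:
play_rows --angular '[[0,0,0.185],[0,0,0.185],[0,0,0.185],[0,0,0.185],[0,0,0.185]]' --offset '[[-0.048,0.223,0.0226],[-0.048,0.223,0.0226],[-0.048,0.223,0.0226],[-0.048,0.223,0.0226],[-0.048,0.223,0.0226]]' --gripper '[0.15,0.15,0.15,0.15,0.15]'

```text
clock: 3.65
eef_pos: [0.539, -0.267, 0.1693]
tool_rot: [-3.14, 0.002, 0.045]
force: [0.9, -0.3, -0.1]
grip_width: 0.427
grip_force: 0.0
```

```bash
python3 - <<'E'
from h import *
S=manip.get_state();print(S['clock'],S['eef_pos'],S['tool_rot'],S['q'])
print(goal(S,(.539,-.267,.078),np.radians(2.55)))
im=manip.get_image('scene');save(im,'s1.png',(280,150,200,170),3)
E
```

```text
3.65 [ 0.53897194 -0.26695146  0.16932613] [-3.13963513e+00  1.81171564e-03  4.47475240e-02] [-5.54470604e-01  2.12913755e-01  1.29976944e+00  5.95778480e-04
  1.63150956e+00  9.71615348e-01]
([0.0002, 0.0003, 0.1142], [-0.0006, 0.0006, 0.0001])
```

View pics/s1.png

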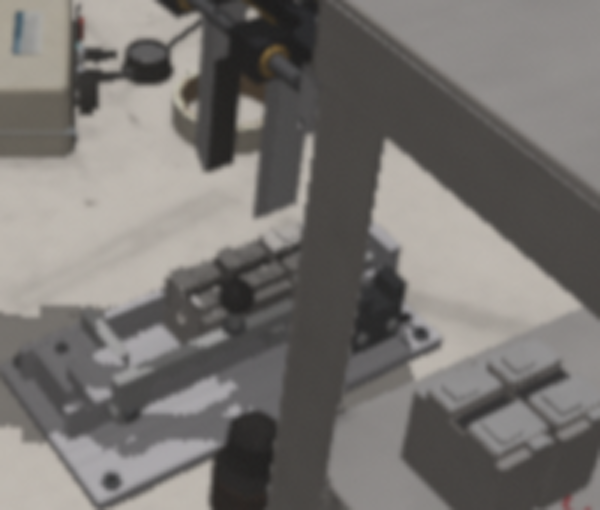

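The fingers hang squarely above the knob (crop 235,295), and the bottle (250,460) is clear. I'll descend and grip.

Request:
play_rows --angular '[[0,0,0],[0,0,0],[0,0,0],[0,0,0],[0,0,0]]' --offset '[[0,0,0.03],[0,0,0.06],[0,0,0.08],[0,0,0.1],[0,0,0.115]]' --gripper '[0.15,0.15,0.15,0.15,0.15]'

```text
clock: 4.2
eef_pos: [0.5378, -0.2633, 0.079]
tool_rot: [-3.14, 0.0, 0.049]
force: [1.2, -0.9, -0.4]
grip_width: 0.423
grip_force: 0.0
```

Request:
play_rows --angular '[[0,0,0],[0,0,0],[0,0,0],[0,0,0],[0,0,0]]' --offset '[[0,0,0],[0,0,0],[0,0,0],[0,0,0],[0,0,0]]' --gripper '[0.3,0.5,0.6,0.8,1]' --force 10

```text
clock: 4.7
eef_pos: [0.5384, -0.2681, 0.0807]
tool_rot: [3.139, -0.003, 0.042]
force: [1.7, -3.1, 1.0]
grip_width: 0.203
grip_force: 10.0
```

Request:
play_rows --angular '[[0,0,0],[0,0,0],[0,0,0]]' --offset '[[0,0,0],[0,0,0],[0,0,0]]' --gripper '[1,1,1]' --force 35

```text
clock: 5.0
eef_pos: [0.5382, -0.2681, 0.0806]
tool_rot: [3.139, -0.002, 0.042]
force: [0.7, -4.0, 3.7]
grip_width: 0.194
grip_force: 35.0
```

Request:
play_rows --angular '[[0,0.0095,0],[0,0.019,0],[0,0.038,0],[0,0.057,0],[0,0.064,0]]' --offset '[[-0.0015,0,-0.0026],[-0.003,0,-0.0052],[-0.0061,0,-0.0102],[-0.0096,0,-0.0149],[-0.0108,0,-0.0165]]' --gripper '[1,1,1,1,1]'

```text
clock: 5.5
eef_pos: [0.5291, -0.2685, 0.0938]
tool_rot: [3.139, -0.206, 0.042]
force: [1.9, -5.3, 1.0]
grip_width: 0.19
grip_force: 35.0
```

Request:
play_rows --angular '[[0,0,0],[0,0,0],[0,0,0]]' --offset '[[0,0,0],[0,0,0],[0,0,0]]' --gripper '[1,1,1]'

```text
clock: 5.8
eef_pos: [0.5295, -0.2685, 0.0934]
tool_rot: [3.139, -0.204, 0.042]
force: [2.9, -5.4, 0.6]
grip_width: 0.195
grip_force: 35.0
```

```bash
cat >> h.py <<'E'
def look(nm=None):
    """latch pitch from bar top line, knob-free; printed with state"""
    S=manip.get_state();print(S['clock'],S['eef_pos'].round(4),S['tool_rot'].round(4),S['force'].round(1),S['grip_width'])
    c=np.array([.56152,-.23062]);y=np.radians(2.5);A=np.array([[np.cos(y),-np.sin(y)],[np.sin(y),np.cos(y)]])
    print('tcp tray mm',((S['eef_pos'][:2]-c)@A*1000).round(1))
    im=manip.get_image('top')
    if nm: save(im,nm,(340,128,110,130),4.5)
    P,u,v=cloud(im);T=(P[:,:2]-c)@A
    b=(P[:,2]>.055)&(P[:,2]<.1)&(np.abs(T[:,1]+.035)<.006)
    for x in range(-110,60,6):
        z=P[b&(np.abs(T[:,0]*1000-x)<3),2]
        if len(z): print(x,(np.median(z)*1000).round(1),end='; ')
    print()
E
python3 -c "from h import *;look('t2.png')"
```

```text
5.8 [ 0.5295 -0.2685  0.0934] [ 3.1393 -0.2037  0.0421] [ 2.9 -5.4  0.6] 0.19536777542730957
tcp tray mm [-33.7 -36.4]
-14 86.4; -8 86.2; -2 86.1; 4 87.5; 10 87.1; 58 56.3;
```

View pics/t2.png

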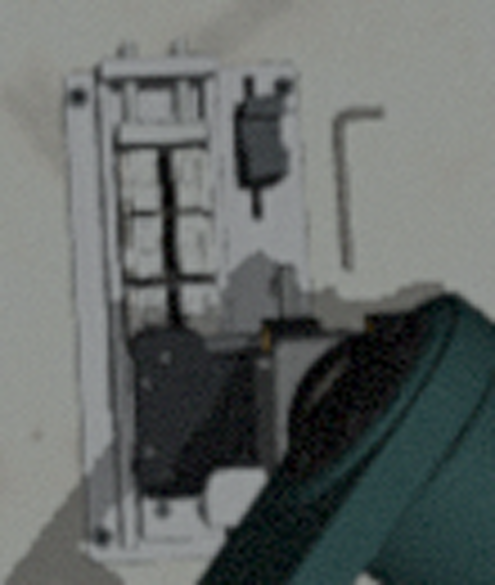

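The bar is raised, with its nose at about 87 mm around x=+5 in the tray frame. The gripper is tilted along with it and nothing else has been disturbed. Now I'll push forward gently.

Request:
play_rows --angular '[[0,0,0],[0,0,0],[0,0,0],[0,0,0],[0,0,0]]' --offset '[[0.006,0.002,0.0012],[0.0123,0.002,0.0025],[0.0184,0.002,0.0037],[0.0245,0.002,0.005],[0.0306,0.002,0.0062]]' --gripper '[1,1,1,1,1]'

```text
clock: 6.35
eef_pos: [0.5539, -0.2674, 0.0918]
tool_rot: [-3.14, -0.2, 0.043]
force: [-1.4, -2.1, -2.8]
grip_width: 0.192
grip_force: 35.0
```

Request:
play_rows --angular '[[0,0,0],[0,0,0],[0,0,0],[0,0,0],[0,0,0]]' --offset '[[0.005,0,0.001],[0.01,0,0.002],[0.015,0,0.003],[0.02,0,0.004],[0.0245,0,0.005]]' --gripper '[1,1,1,1,1]'

```text
clock: 6.85
eef_pos: [0.5741, -0.2666, 0.0925]
tool_rot: [-3.141, -0.201, 0.043]
force: [-1.4, -0.9, -1.5]
grip_width: 0.199
grip_force: 35.0
```

```bash
python3 -c "from h import *;look()"
```

```text
6.85 [ 0.5741 -0.2666  0.0925] [-3.1408 -0.201   0.0427] [-1.4 -0.9 -1.5] 0.19865476485521333
tcp tray mm [ 11.  -36.5]
40 86.3; 46 86.8; 52 87.6; 58 67.8;
```

Request:
play_rows --angular '[[0,0,0],[0,0,0],[0,0,0],[0,0,0],[0,0,0]]' --offset '[[0.0037,0.0005,0.0007],[0.0074,0.0005,0.0015],[0.011,0.0005,0.0022],[0.0147,0.0005,0.003],[0.0184,0.0005,0.0037]]' --gripper '[1,1,1,1,1]'

```text
clock: 7.4
eef_pos: [0.5884, -0.2661, 0.0918]
tool_rot: [-3.14, -0.199, 0.043]
force: [-1.6, 0.9, -2.3]
grip_width: 0.189
grip_force: 35.0
```

Request:
play_rows --angular '[[0,0,0],[0,0,0],[0,0,0],[0,0,0],[0,0,0]]' --offset '[[0.002,0,0.0004],[0.004,0,0.0008],[0.006,0,0.0012],[0.008,0,0.0016],[0.01,0,0.002]]' --gripper '[1,1,1,1,1]'

```text
clock: 7.9
eef_pos: [0.5965, -0.2658, 0.0918]
tool_rot: [-3.14, -0.199, 0.043]
force: [-3.4, 2.6, -4.4]
grip_width: 0.191
grip_force: 35.0
```

```bash
python3 -c "from h import *;look()"
```

```text
7.9 [ 0.5965 -0.2658  0.0918] [-3.1399 -0.1993  0.0425] [-3.4  2.6 -4.4] 0.19117879608865312
tcp tray mm [ 33.4 -36.6]
```

Request:
play_rows --angular '[[0,0,0],[0,0,0],[0,0,0],[0,0,0],[0,0,0]]' --offset '[[0.002,-0.0005,0.0003],[0.004,-0.001,0.0006],[0.006,-0.001,0.001],[0.008,-0.001,0.0013],[0.0098,-0.001,0.0016]]' --gripper '[1,1,1,1,1]'

```text
clock: 8.45
eef_pos: [0.6014, -0.2655, 0.0898]
tool_rot: [-3.14, -0.192, 0.042]
force: [-8.3, 0.3, -8.4]
grip_width: 0.193
grip_force: 35.0
```

Request:
play_rows --angular '[[0,0,0],[0,0,0],[0,0,0],[0,0,0]]' --offset '[[0.001,0,0.0002],[0.002,0,0.0003],[0.0025,0,0.0004],[0.0025,0,0.0004]]' --gripper '[1,1,1,1]'

```text
clock: 8.85
eef_pos: [0.603, -0.2654, 0.0895]
tool_rot: [-3.14, -0.191, 0.042]
force: [-8.7, 0.2, -8.0]
grip_width: 0.192
grip_force: 35.0
```

```bash
python3 -c "
from h import *;look('t3.png')"
```

```text
8.85 [ 0.603  -0.2654  0.0895] [-3.1398 -0.1911  0.042 ] [-8.7  0.2 -8. ] 0.19214602844886555
tcp tray mm [ 39.9 -36.6]
```

View pics/t3.png

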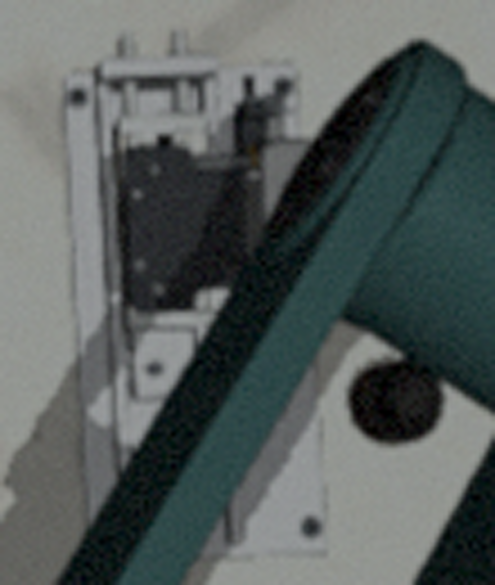

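Request:
play_rows --angular '[[0,0,0],[0,0,0],[0,0,0],[0,0,0],[0,0,0]]' --offset '[[0.0013,0,0.0002],[0.0026,0,0.0003],[0.0039,0,0.0005],[0.005,0,0.0006],[0.005,0,0.0006]]' --gripper '[1,1,1,1,1]'

```text
clock: 9.4
eef_pos: [0.6062, -0.2652, 0.089]
tool_rot: [-3.139, -0.189, 0.042]
force: [-10.3, -0.6, -9.5]
grip_width: 0.192
grip_force: 35.0
```

```bash
python3 -c "
from h import *;look()"
```

```text
9.4 [ 0.6062 -0.2652  0.089 ] [-3.1394 -0.1889  0.0418] [-10.3  -0.6  -9.5] 0.19178728657320532
tcp tray mm [ 43.1 -36.5]
```

Request:
play_rows --angular '[[0,0,0],[0,0,0],[0,0,0],[0,0,0]]' --offset '[[0.0003,0,-0.0016],[0.0006,0,-0.0033],[0.0009,0,-0.005],[0.0009,0,-0.005]]' --gripper '[1,1,1,1]'

```text
clock: 9.85
eef_pos: [0.6052, -0.2652, 0.092]
tool_rot: [-3.139, -0.187, 0.041]
force: [-10.5, -0.9, -11.5]
grip_width: 0.193
grip_force: 35.0
```

```bash
python3 -c "
from h import *;look()
im=manip.get_image('scene');save(im,'s2.png',(320,210,110,90),6)"
```

```text
9.85 [ 0.6052 -0.2652  0.092 ] [-3.1387 -0.1866  0.0415] [-10.5  -0.9 -11.5] 0.19315169138871413
tcp tray mm [ 42.1 -36.5]
```

View pics/s2.png

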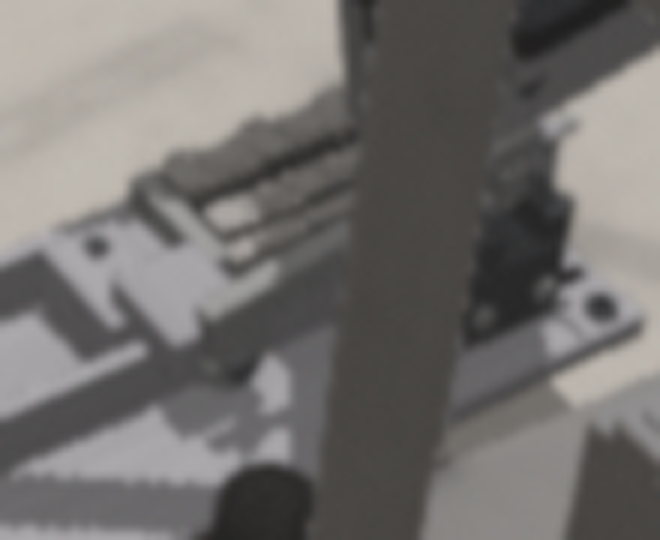

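The scene view shows the raised bar running from its hinge (crop 235,365) up behind the rack leg, with the row closed against the plate. I'll measure tilt and plate travel from depth.

```bash
python3 - <<'E'
from h import *
c=np.array([.56152,-.23062]);y=np.radians(2.5);A=np.array([[np.cos(y),-np.sin(y)],[np.sin(y),np.cos(y)]])
im=manip.get_image('scene');P,u,v=cloud(im);T=(P[:,:2]-c)@A*1000;Z=P[:,2]*1000
print('scene bar side profile x: ymed zmin zmax')
for x in range(-40,120,4):
    k=(abs(T[:,0]-x)<2)&(T[:,1]<-27)&(T[:,1]>-47)&(Z>20)&(Z<130)
    if k.sum()>2: print(x,k.sum(),np.median(T[k,1]).round(),Z[k].min().round(),np.percentile(Z[k],90).round(1),Z[k].max().round())
im=manip.get_image('top');P,u,v=cloud(im);T=(P[:,:2]-c)@A*1000;Z=P[:,2]*1000
print('top: plate/pad, y 5..25 heights')
for x in range(-40,130,3):
    k=(abs(T[:,0]-x)<1.5)&(abs(T[:,1]-25)<8)
    if k.sum(): print(x,np.median(Z[k]).round(),end='; ')
print()
for x in range(-100,130,3):
    k=(abs(T[:,0]-x)<1.5)&(abs(T[:,1]+20)<5)
    if k.sum(): print(x,np.median(Z[k]).round(),end='; ')
E
```

```text
scene bar side profile x: ymed zmin zmax
-36 13 -29.0 37.0 50.7 52.0
-32 43 -36.0 37.0 67.8 69.0
-28 45 -39.0 37.0 68.6 69.0
-24 37 -40.0 36.0 69.3 70.0
-20 33 -40.0 39.0 69.9 70.0
-16 34 -40.0 42.0 69.8 72.0
-12 33 -40.0 41.0 72.0 74.0
-8 15 -39.0 62.0 73.2 73.0
-4 18 -40.0 63.0 73.2 74.0
0 16 -39.0 60.0 73.8 75.0
4 16 -40.0 62.0 74.0 75.0
8 16 -38.0 63.0 75.2 76.0
12 13 -40.0 64.0 75.4 76.0
16 7 -36.0 74.0 76.7 77.0
60 13 -46.0 22.0 50.1 54.0
64 22 -46.0 21.0 54.9 79.0
68 36 -45.0 27.0 83.7 86.0
72 40 -40.0 21.0 80.8 86.0
76 32 -41.0 22.0 82.9 87.0
80 39 -41.0 24.0 83.5 87.0
84 34 -42.0 21.0 79.8 87.0
88 56 -41.0 22.0 53.4 56.0
92 29 -45.0 28.0 55.0 56.0
96 35 -45.0 24.0 54.8 56.0
top: plate/pad, y 5..25 heights
-40 486.0; -37 486.0; -34 487.0; -31 486.0; -28 485.0; -25 478.0; -22 455.0; -19 458.0; -16 454.0; -13 450.0; -10 442.0; -7 228.0; -4 436.0; -1 418.0; 2 229.0; 5 230.0; 8 229.0; 11 228.0; 14 229.0; 17 229.0; 20 230.0; 23 231.0; 26 231.0; 29 232.0; 32 232.0; 35 233.0; 38 233.0; 41 234.0; 44 233.0; 47 234.0; 80 58.0; 83 54.0; 86 53.0; 89 51.0; 92 51.0; 95 51.0; 101 35.0; 104 34.0; 107 23.0; 110 33.0; 113 47.0; 116 51.0; 119 51.0; 122 50.0; 125 37.0; 128 37.0; 
-100 8.0; -97 7.0; -94 9.0; -91 9.0; -88 9.0; -85 9.0; -82 7.0; -79 8.0; -64 437.0; -61 439.0; -58 447.0; -55 451.0; -52 456.0; -49 460.0; -46 463.0; -43 466.0; -40 468.0; -37 470.0; -34 470.0; -31 472.0; -28 474.0; -25 474.0; -22 476.0; -19 476.0; -16 477.0; -13 478.0; -10 478.0; -7 478.0; -4 477.0; -1 477.0; 2 477.0; 5 476.0; 8 475.0; 11 473.0; 14 471.0; 17 472.0; 20 474.0; 23 473.0; 26 471.0; 29 468.0; 32 465.0; 35 462.0; 38 458.0; 80 34.0; 83 8.0; 86 8.0; 89 9.0; 92 10.0; 95 9.0; 98 11.0; 101 8.0; 104 8.0; 107 11.0; 110 9.0; 113 8.0; 116 10.0; 119 9.0; 122 8.0; 128 -2.0;
```

Request:
play_rows --angular '[[0,0,0],[0,0,0],[0,0,0],[0,0,0],[0,0,0]]' --offset '[[0.0012,0,0.0001],[0.0024,0,0.0002],[0.0036,0,0.0003],[0.0048,0,0.0004],[0.0048,0,0.0004]]' --gripper '[1,1,1,1,1]'

```text
clock: 10.55
eef_pos: [0.6081, -0.2651, 0.0914]
tool_rot: [-3.138, -0.184, 0.041]
force: [-11.3, -1.8, -12.4]
grip_width: 0.192
grip_force: 35.0
```

```bash
python3 -c "
from h import *;look()"
```

```text
10.55 [ 0.6081 -0.2651  0.0914] [-3.1382 -0.1841  0.0413] [-11.3  -1.8 -12.4] 0.19171720506566112
tcp tray mm [ 45.1 -36.5]
```

Request:
play_rows --angular '[[0,-0.007,0],[0,-0.0146,0],[0,-0.022,0],[0,-0.029,0],[0,-0.029,0]]' --offset '[[0.0008,0,0.0019],[0.0016,0,0.0037],[0.0024,0,0.0055],[0.0032,0,0.0073],[0.0032,0,0.0073]]' --gripper '[1,1,1,1,1]'

```text
clock: 11.1
eef_pos: [0.6124, -0.2649, 0.0866]
tool_rot: [-3.138, -0.093, 0.041]
force: [-12.2, -1.8, -11.8]
grip_width: 0.191
grip_force: 35.0
```

```bash
python3 -c "
from h import *;look()"
```

```text
11.1 [ 0.6124 -0.2649  0.0866] [-3.1382 -0.0932  0.0415] [-12.2  -1.8 -11.8] 0.19077244585432965
tcp tray mm [ 49.4 -36.5]
-26 69.4; -20 68.7; -14 68.1; -8 69.7; -2 69.3; 4 70.8; 10 69.8; 16 71.6;
```

Request:
play_rows --angular '[[0,-0.006,0],[0,-0.012,0],[0,-0.018,0],[0,-0.024,0],[0,-0.0296,0]]' --offset '[[0.0005,0,0.0016],[0.001,0,0.0032],[0.0014,0,0.0048],[0.0019,0,0.0063],[0.0022,0,0.0078]]' --gripper '[1,1,1,1,1]'

```text
clock: 11.65
eef_pos: [0.6151, -0.2648, 0.0818]
tool_rot: [-3.138, -0.002, 0.041]
force: [-12.7, 0.1, -10.3]
grip_width: 0.192
grip_force: 35.0
```

```bash
python3 -c "
from h import *;look()"
```

```text
11.65 [ 0.6151 -0.2648  0.0818] [-3.1384e+00 -1.7000e-03  4.1100e-02] [-12.7   0.1 -10.3] 0.192120336540628
tcp tray mm [ 52.  -36.5]
-26 69.1; -20 69.0; -14 69.5; -8 68.9; -2 68.7; 4 69.3; 10 70.6; 16 69.5; 22 69.7; 28 69.8;
```

Request:
play_rows --angular '[[0,0,0],[0,0,0],[0,0,0]]' --offset '[[0,0,0.001],[0,0,0.002],[0,0,0.0025]]' --gripper '[1,1,1]'

```text
clock: 12.0
eef_pos: [0.616, -0.2648, 0.0809]
tool_rot: [-3.139, -0.005, 0.041]
force: [-12.6, 0.5, -7.4]
grip_width: 0.195
grip_force: 35.0
```

Request:
play_rows --angular '[[0,0,0],[0,0,0],[0,0,0],[0,0,0],[0,0,0]]' --offset '[[-0.001,0,0],[-0.002,0,0],[-0.003,0,0],[-0.004,0,0],[-0.005,0,0]]' --gripper '[1,1,1,1,1]'

```text
clock: 12.5
eef_pos: [0.6147, -0.2649, 0.0826]
tool_rot: [-3.14, -0.012, 0.042]
force: [-6.5, 0.8, -5.3]
grip_width: 0.19
grip_force: 35.0
```

```bash
python3 -c "
from h import *;look()"
```

```text
12.5 [ 0.6147 -0.2649  0.0826] [-3.14   -0.0117  0.0417] [-6.5  0.8 -5.3] 0.18980533080591228
tcp tray mm [ 51.6 -36.6]
-26 67.7; -20 68.5; -14 68.9; -8 67.4; -2 69.3; 4 69.2; 10 68.8; 16 68.8; 22 69.6; 28 70.8;
```

Request:
play_rows --angular '[[0,0,0],[0,0,0],[0,0,0],[0,0,0],[0,0,0]]' --offset '[[0,0,0.0015],[0,0,0.003],[-0.001,0,0.0035],[-0.002,0,0.0035],[-0.003,0,0.0035]]' --gripper '[1,1,1,1,1]'

```text
clock: 13.05
eef_pos: [0.6145, -0.265, 0.0818]
tool_rot: [-3.141, -0.017, 0.042]
force: [-4.4, 0.7, -4.0]
grip_width: 0.194
grip_force: 35.0
```

```bash
python3 -c "
from h import *;look()"
```

```text
13.05 [ 0.6145 -0.265   0.0818] [-3.1415 -0.0173  0.0425] [-4.4  0.7 -4. ] 0.19373557107045059
tcp tray mm [ 51.4 -36.6]
-26 67.3; -20 69.4; -14 68.5; -8 69.2; -2 70.0; 4 69.2; 10 68.4; 16 69.0; 22 69.3; 28 71.1;
```

Request:
play_rows --angular '[[0,0,0],[0,0,0],[0,0,0],[0,0,0],[0,0,0]]' --offset '[[0.002,0,0],[0.004,0,0],[0.006,0,0.001],[0.006,0,0.002],[0.006,0,0.003]]' --gripper '[1,1,1,1,1]'

```text
clock: 13.6
eef_pos: [0.6157, -0.2649, 0.0805]
tool_rot: [-3.141, -0.009, 0.042]
force: [-15.8, 2.5, 5.4]
grip_width: 0.192
grip_force: 35.0
```

```bash
python3 -c "
from h import *;look()"
```

```text
13.6 [ 0.6157 -0.2649  0.0805] [-3.1409 -0.0091  0.0419] [-15.8   2.5   5.4] 0.19208521290178163
tcp tray mm [ 52.6 -36.6]
-26 68.5; -20 69.4; -14 68.6; -8 68.9; -2 68.0; 4 67.4; 10 68.6; 16 68.3; 22 69.4; 28 69.2;
```

Request:
play_rows --angular '[[0,0,0],[0,0,0],[0,0,0],[0,0,0],[0,0,0]]' --offset '[[-0.002,0,0],[-0.004,0,0],[-0.006,0,0],[-0.008,0,0],[-0.009,0,0]]' --gripper '[1,1,1,1,1]'

```text
clock: 14.15
eef_pos: [0.6133, -0.2651, 0.0807]
tool_rot: [3.141, -0.02, 0.043]
force: [-2.7, 2.8, -0.8]
grip_width: 0.193
grip_force: 35.0
```

```bash
python3 -c "
from h import *;look()"
```

```text
14.15 [ 0.6133 -0.2651  0.0807] [ 3.1407 -0.0204  0.0429] [-2.7  2.8 -0.8] 0.1930055461791214
tcp tray mm [ 50.2 -36.7]
-26 67.6; -20 69.9; -14 67.5; -8 69.0; -2 69.2; 4 68.8; 10 68.8; 16 67.7; 22 68.2; 28 70.5;
```

Request:
play_rows --angular '[[0,0,0],[0,0,0],[0,0,0],[0,0,0],[0,0,0]]' --offset '[[0,0,0],[0,0,0],[0,0,0],[0,0,0],[0,0,0]]' --gripper '[0.55,0.45,0.3,0.15,0.15]'

```text
clock: 14.7
eef_pos: [0.6124, -0.2653, 0.0795]
tool_rot: [3.141, -0.018, 0.043]
force: [0.6, -0.5, 0.2]
grip_width: 0.423
grip_force: 0.0
```

Request:
play_rows --angular '[[0,0,0],[0,0,0],[0,0,0],[0,0,0],[0,0,0]]' --offset '[[0,0,-0.02],[0,0,-0.04],[0,0,-0.08],[0,0,-0.12],[0,0,-0.16]]' --gripper '[0.15,0.15,0.15,0.15,0.15]'

```text
clock: 15.2
eef_pos: [0.6102, -0.2653, 0.211]
tool_rot: [3.14, -0.02, 0.043]
force: [-0.4, -0.1, -0.3]
grip_width: 0.426
grip_force: 0.0
```

Request:
play_rows --angular '[[0,0,0],[0,0,0],[0,0,0],[0,0,0],[0,0,0]]' --offset '[[-0.06,-0.06,0],[-0.12,-0.12,0],[-0.18,-0.18,0],[-0.24,-0.24,0],[-0.24,-0.26,0]]' --gripper '[0.15,0.15,0.15,0.15,0.15]'

```text
clock: 15.7
eef_pos: [0.4295, -0.0906, 0.2066]
tool_rot: [3.14, -0.02, 0.041]
force: [1.0, 0.6, 0.7]
grip_width: 0.427
grip_force: 0.0
```

```bash
python3 -c "
from h import *;look('t4.png')
im=manip.get_image('scene');save(im,'s3.png',(280,210,150,110),5)"
```

```text
15.7 [ 0.4295 -0.0906  0.2066] [ 3.1402 -0.0205  0.0414] [1.  0.6 0.7] 0.42675836121331884
tcp tray mm [-125.8  145.6]
-32 68.2; -26 68.3; -20 70.1; -14 67.4; -8 68.2; -2 69.0; 4 68.3; 10 68.5; 16 68.0; 22 69.1; 28 68.7; 34 68.4; 40 70.4; 46 71.5; 52 99.1; 58 98.4;
```

View pics/t4.png

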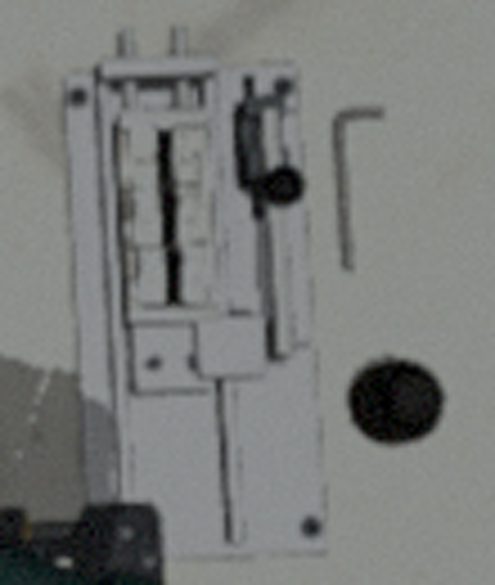

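View pics/s3.png

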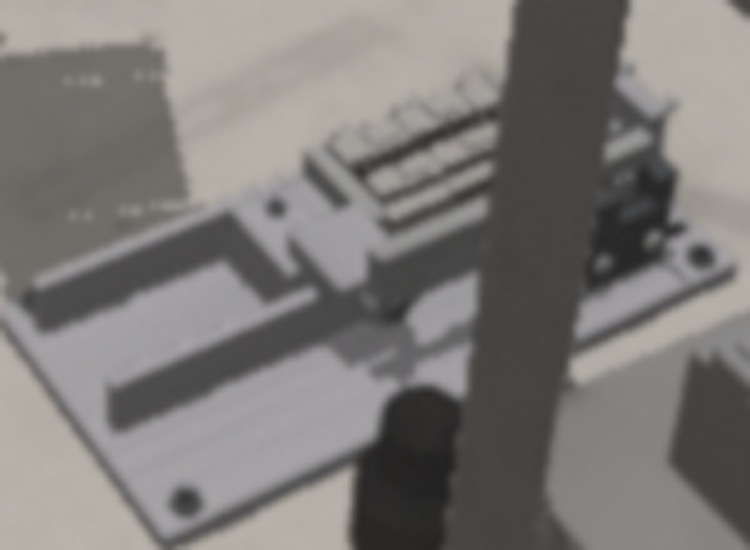

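Both views show the row closed, the pad pushed back (its rods stick out at crop 125–180, 40) and the bar lying level in the keeper. The knob is at (285,185), the bottle and hex key have not moved, and the robot is clear. Handing in.

```bash
python3 -c "
from bench import manip
print(manip.sign_off())"
```

```text
the job is handed in; nothing more can be done
None
```

The job is handed in: the row is clamped, the tooth is in the keeper's notch and the bar lies level there with the gripper clear. It took about 16 s, and the highest wrist force I read was about 17 N.

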